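# Clamp the plaster cast on the tilted cast table, fit the guide pin, release the clamp

### The job

Swing the toggle clamp's handle over until it locks by itself on the plaster cast in the tilted cast table, and with the cast held like that fit the guide pin fully home in the drilled hole of the cast. Then swing the clamp fully open again, so that the cast can be lifted off later with its pin; leave the cast seated in its nest. Plaster chips, so press the pin gently, and do not disturb the other things on the bench.

Things in the scene. Friction and masses are not known exactly. Their poses are not given: they have to be found in the camera images.
- cast_table: Grey plate of the tilting cast table, 94 x 158 x 9 mm, locked at 30 degrees on a ball stand, its face leaning towards the robot (give or take its yaw). Origin on its upper face, 92 mm above the bench; x points up the slope, away from the robot; y to the left, level; z is the plate's normal, away from the plate. The cast lies on its right (-y) part, the toggle clamp is bolted on its left (+y) part.
- nest (a point): The cast's seat on the plate, at (0, -43, 0) mm in the plate's frame: a 10 mm high ledge on its lower side (-x) and four 9 mm high dowels, two at each end (-y, +y), leave about 1 mm play.
- clamp_base (a point): Middle of the foot of the horizontal-handle toggle clamp, at (0, 43, 0) mm in the plate's frame. Its two cheeks are 44 mm high and 24 mm apart over all in x, from y = 16 to 72 mm; everything moves in the plane x = 0. A link couples handle and arm, and the handle's own pivot moves too, as in any such clamp. The handle's free end has nothing under it when shut (the plate ends at y = 76 mm).
- clamp_arm (a joint): Angle of the clamp's hold-down arm, rad: about 0 shut (arm parallel to the plate, 38 mm above it, pointing to -y, 62 mm long from its pivot at y = 24 mm), growing as it opens, 1.5 at the open stop (arm standing off the plate). Starts open, between about 1.1 and 1.45. It swings up as the handle is swung up and towards -y. Friction keeps the clamp where it is left, except near the dead centre.
- clamp_handle: The clamp's handle, a steel bar with a black rubber grip 60 mm long, 14 mm wide in the plate's x, 13 mm thick; x axis always the plate's x. Locked shut it points to +y, 7 degrees down towards the plate; open (arm 1.4) it stands along the plate's normal. Some 8 degrees before its shut stop it passes dead centre: up to 3 to 6 N at the grip, then it snaps down and stays; unlocking takes 4 to 6 N.
- handle_grip (a point): Middle of the rubber grip, 26 mm from the handle's free end. In the plate's frame it is at (0, 118, 32) mm when locked shut, (0, 65, 119) mm at arm angle 1.4 and (0, 90, 114) mm at 1.1.
- swing_centre (a point): Point fixed to the cast table at (0, 72, 68) mm of the plate's frame. From +98 degrees (arm 1.4; measured from +y towards +z) through +70 (arm 1.1) to -4 degrees (foot just on the cast) the grip's middle keeps within 2 mm of a circle of radius 51 mm about it in the plate's y-z plane; from there to locked it goes nearly straight down along -z, from (0, 122, 65) to (0, 118, 32) mm.
- clamp_spindle: The arm's sprung spindle with a rubber foot 15 mm wide, 55 mm from the arm's pivot; origin at the middle of the foot's face, z away from the foot along the spindle. Locked, it bears on the cast's palate with about 15 N.
- cast: Plaster cast of a dental arch, loose in its nest, 60 x 61 mm, 30 mm high to the ridge's crest, 38 mm over the teeth. Origin at the middle of its underside, axes along the plate's (+y to the open heel, where the clamp's arm comes in); seated, the origin is at nest. The palate is 18 mm high. The ridge on its lower side (-x) has no teeth for 34 mm and carries the drilled hole. About 150 g.
- cast_hole (a point): Centre of the mouth of the drilled hole: 7 mm wide with a 1.5 mm chamfer, 22 mm deep, along the cast's z (so tilted with the plate), in the flat toothless ridge 18 mm wide, at (-21, 13, 30) mm in the cast's frame.
- guide_pin: Steel guide pin, 58 mm long: shank 6 mm wide and 20 mm long with a tapered tip, above it a ringed cylindrical grip 10 mm wide and 38 mm long, whose shoulder stops on the ridge. Origin at the tip, z up towards the grip. Starts upright in one of the three holes of the bur block, shoulder on the block, origin 10 mm above the bench. The tall slim one of the three. About 30 g.
- pin_tip (a point): Tip of the guide pin's shank (the same point as the pin's origin). Fully home it is 10 mm above the cast's underside, the shoulder on the ridge.
- bur_block: Fixed steel bur block, 52 x 150 x 30 mm; origin at the middle of its underside. Its three holes, 50 mm apart in a row along its y, hold the guide pin and two mounted instruments in any order.
- polisher: Bystander in the bur block: mounted felt wheel, 22 mm wide, standing 23 mm above the block; origin at its shank's tip.
- cutter: Bystander in the bur block: pear-shaped cutter, 15 mm wide, standing 28 mm above the block; origin at its shank's tip.
- spare_cast: Bystander: a second, fully toothed cast, 60 x 61 x 38 mm, lying on the bench; origin under its middle.
- wax_knife: Bystander: wax knife with a wooden handle, 180 mm long, lying on the bench.
- separator: Bystander: small bottle, 40 mm wide, 85 mm high.
- monomer: Bystander: amber jar, 44 mm wide, 75 mm high.
- mixing_bowl: Bystander: rubber mixing bowl, 100 mm wide, 50 mm high.
- ring_spacer: Bystander: brass mounting weight, 42 mm wide, 24 mm high.
There are look-alikes about, which are no part of the job. Leave any purple look-alike of the cast alone.

How it is judged:
On the way, in this order (a step that is already met when the one before it is completed fails the run):
1. the clamp is locked over centre on the cast: handle down within about 8 mm of its locked place, the spindle pressing on the cast with more than 6 N, the fingers off the handle (contact force between clamp_spindle and cast above 6 N and z of handle_grip in the frame of cast_table below 0.04 m and contact force between the fingers and clamp_handle below 0.3 N), for 0.3 s.
2. with the clamp still locked on the cast, the guide pin is home in the hole (within 1.8 mm of full depth, in line with the hole) (contact force between clamp_spindle and cast above 6 N and z of handle_grip in the frame of cast_table below 0.04 m and x of pin_tip in the frame of cast between -0.023 and -0.019 m and y of pin_tip in the frame of cast between 0.011 and 0.015 m and z of pin_tip in the frame of cast below 0.0118 m and angle between the z axis of guide_pin and the z axis of cast, either way round below 0.12 rad), for 0.2 s.
At the end, for the whole second after the job is handed in: The clamp stands open (arm angle above 1.1 rad) and at rest; the guide pin is in the hole within 1.8 mm of full depth and in line with it; the cast lies in its nest on the plate, within 3 mm and 0.06 rad of its seat; all released and at rest (value of joint clamp_arm above 1.1 rad and linear speed of each of clamp_handle, guide_pin, cast below 0.02 m/s and x of pin_tip in the frame of cast between -0.023 and -0.019 m and y of pin_tip in the frame of cast between 0.011 and 0.015 m and z of pin_tip in the frame of cast below 0.0118 m and angle between the z axis of guide_pin and the z axis of cast, either way round below 0.12 rad and x of cast in the frame of cast_table between -0.003 and 0.003 m and y of cast in the frame of cast_table between -0.046 and -0.04 m and z of cast in the frame of cast_table below 0.003 m and angle between the z axis of cast and the z axis of cast_table, either way round below 0.06 rad); the robot touches nothing.
It fails at once if the polisher or the cutter is moved by more than 10 mm (distance of any of polisher, cutter from where it was at the start of the episode above 0.01 m).
It fails at once if another bystander on the bench is moved by more than 25 mm (distance of any of spare_cast, wax_knife, separator, monomer, mixing_bowl, ring_spacer from where it was at the start of the episode above 0.025 m).
It fails at once if the pin or the fingers press on the cast with more than 60 N (contact force between any of guide_pin, the fingers and cast above 60 N).
It fails at once if the cast is knocked or lifted out of its nest (more than 8 mm off its seat) (z of cast in the frame of cast_table above 0.008 m or x of cast in the frame of cast_table above 0.008 m).
It also fails if it takes over 67 s, if anything falls off the work surface, if the arm or the gripper's body presses on something with over 40 N, if the wrist force passes 120 N, or if a joint passes its speed limit or range.

### The arm

A 6-joint arm with a two-finger parallel gripper is mounted at the origin on the work surface. World frame = base frame: x ahead of the robot, y to its left, z up, the work surface at z = 0. Lengths are in m, angles in rad, forces in N, time in s.
With the tool pointing down it reaches from about 0.35 to 0.925 m from the base axis. Payload 6.4 kg.
Tool frame: the origin (TCP) lies at the very end of the fingers, on their centre line; the grasp point (between the pads) lies 19 mm behind it (arm.grasp_offset is the distance from the TCP to the grasp point, in m); z points along the fingers, x is the direction in which the jaws open and shut, and the axes are right-handed (so a half turn about z gives the same grasp; the last joint's range is limited). The gripper opens to 85 mm and grips with 20 to 120 N. Pads are 22 mm wide; open, the fingers measure 114 mm over their backs; the gripper's body (76 mm by 85 mm) begins 54 mm behind the grasp point. The pads swing forward as they close: fully open they stand 13 mm farther back than shut.
Start: joints at [1.147, 0.245, 1.558, -0, 1.339, -0.174], TCP at [0.161, 0.63, 0.231] pointing down, gripper open.
Joint ranges: [-3.13, 3.13], [-1.02, 2.26], [0.13, 2.54], [-0.95, 4.09], [0.21, 2.88], [-2.74, 2.74]. Speed limits (rad/s): [2.57, 2.57, 3.14, 3.14, 3.14, 3.14].

### API

Orientations are given as [roll, pitch, yaw] about the fixed x, y, z axes, in that order (R = Rz(yaw) Ry(pitch) Rx(roll)).
In Python, from station import arm, vision gives the robot as it stands.
- The arm moves only by the shell command python3 -m handwheel 'ROWS'. ROWS is JSON, a list that holds one entry, the list of rows, each a list of 7 numbers: the opening, from 0 (shut) to 1 (fully open), then the shift along the tool's x, y, z as a fraction of full scale, then the turn, a rotation vector about the tool's x, y, z as a fraction of full scale. A call has 1 to 12 rows; each row shifts and turns the commanded pose from where the row before left it, along the tool's axes as they then stand; what a row does not reach is not made up. Full scale, the value 1, is 0.02 m for a shift and 0.1 rad for a turn. A row lasts 1/8 s, in which the tool goes at most 62.5 mm and 10.7 degrees, less where a joint would pass 70% of its speed; a pose out of reach is approached as far as the arm can. A call with a number of a shift or a turn outside -1 to 1 is refused whole. A call with a gripper value outside its range is refused whole. The fingers move at their own pace and stop on an object; the grip force is fixed at half the most. Time passes only in rows, so rows that do not move let the fingers close. It gives the time, the measured TCP pose, the force and the opening at its end, in the units of the state.
- arm.state(): the state, without advancing time (a new reading comes with each control period).
- vision.get_image(name): name is "side" or "top"; returns (picture, depth): 384x512x3 uint8, red, green, blue; 384x512 float32, m along the optical axis (not along the pixel's ray), 0 where there is no reading.
- vision.get_calibration(name): a dict with "fx", "fy", "cx", "cy" (pixels), "k1" (the pictures are not rectified: a ray, as slopes to the right and down, at radius r is drawn at 1 + k1 r^2 times it, then the intrinsics apply), "xyz" and "rotation" of the camera in the world. Camera axes: x right, y down, z forward; pixel columns grow to the right and rows downward; lengths in m; the calibration is good to about 2 mm. A picture is of the moment at which its call begins. get_calibration takes no time and is no camera call.
- arm.sign_off(): hands the job in, once; it reports no verdict.
The state is a dict: "t": time; "q": joint angles; "qd": joint speeds; "joint_torque": joint torques, N m; "tcp_pos": TCP position; "tool_rot": TCP orientation; "force": force on the tool from outside, world axes, zero at the start; "wrist_torque": the same for the moment, N m; "grip_width": finger opening in m.
Only numpy, scipy, OpenCV 4.12 (cv2) and the standard library are available. Lean on these libraries where they do the work, as an engineer would, in place of code of your own. Each camera call takes 0.05 s, during which the arm holds its last target. There are 200 camera calls.

## Working session

There is one attempt and no reset: what is moved stays moved. The work goes in short steps, Python scripts to look and compute and a shell command to move; the robot and the scene stay as the last step left them, time stands still between calls to the robot, and variables do not carry over. Pictures are saved under pics/ and viewed, about 8 in all and at most 12, crops included, and the job is handed in when it is done.

```bash
mkdir -p pics
cat > h.py <<'E'
import numpy as np, cv2
from scipy.spatial.transform import Rotation as R
from station import arm, vision
def cam(n):
    c=vision.get_calibration(n); r=np.array(c["rotation"],float)
    M=r if r.shape==(3,3) else R.from_euler('xyz',r).as_matrix()
    return c,M,np.array(c["xyz"])
def ray(n,u,v):
    c,M,p=cam(n); xd=np.array([(u-c["cx"])/c["fx"],(v-c["cy"])/c["fy"]]); x=xd.copy()
    for _ in range(20): x=xd/(1+c["k1"]*(x@x))
    return p,M@np.array([x[0],x[1],1.])
def proj(n,P):
    c,M,p=cam(n); q=(np.atleast_2d(P)-p)@M; x=q[:,:2]/q[:,2:]
    x=x*(1+c["k1"]*(x**2).sum(1,keepdims=True)); return x*[c["fx"],c["fy"]]+[c["cx"],c["cy"]]
def tri(a,b):
    A=[];B=[]
    for n,u,v in (a,b):
        p,d=ray(n,u,v); d/=np.linalg.norm(d); Q=np.eye(3)-np.outer(d,d); A.append(Q);B.append(Q@p)
    return np.linalg.lstsq(np.vstack(A),np.hstack(B),rcond=None)[0]
def atz(n,u,v,z):
    p,d=ray(n,u,v); return p+d*(z-p[2])/d[2]
def dep(n,u,v,D):
    p,d=ray(n,u,v); return p+d*D[int(round(v)),int(round(u))]
E
python3 - <<'E'
from h import *
print(arm.state()); 
for n in("side","top"):
    print(vision.get_calibration(n)); i,d=vision.get_image(n); np.savez(f"pics/{n}0.npz",i=i,d=d)
    cv2.imwrite(f"pics/{n}0.png",cv2.resize(i[:,:,::-1],(800,600),interpolation=cv2.INTER_CUBIC))
E
```

```text
{'t': 0.0, 'q': array([ 1.14690693e+00,  2.45834415e-01,  1.55905264e+00,  4.68955226e-06,
        1.33871223e+00, -1.74077898e-01]), 'qd': array([-1.57894084e-03, -4.19681629e-04, -5.43524683e-04,  3.12095922e-04,
       -1.73671026e-03, -8.43459808e-05]), 'joint_torque': array([-2.13735148e-03, -4.29499233e+01, -3.26131189e+01, -2.05801643e-04,
        5.35728992e-03,  1.27291977e-05]), 'tcp_pos': array([0.1604316 , 0.62929357, 0.23014656]), 'tool_rot': array([-3.14124061e+00,  1.97551362e-03,  1.32098409e+00]), 'force': array([-0.0557499 ,  0.39879087,  0.48049937]), 'wrist_torque': array([-0.00092976,  0.02646615, -0.01807313]), 'grip_width': 0.08512470650189528}
{'fx': 403.26025949107157, 'fy': 403.26025949107157, 'cx': 251.95608823625784, 'cy': 193.81501701407043, 'k1': 0.03453312600867506, 'xyz': array([0.34726757, 0.85844152, 0.86726902]), 'rotation': array([-2.27439942, -0.0110752 , -2.90234255])}
{'fx': 403.7977608784212, 'fy': 403.7977608784212, 'cx': 254.82804671654225, 'cy': 185.8368917702247, 'k1': -0.09957741066140846, 'xyz': array([ 0.30758912, -0.01353058,  1.2000706 ]), 'rotation': array([-2.90177703, -0.00622257, -1.6782088 ])}
```

View pics/side0.png

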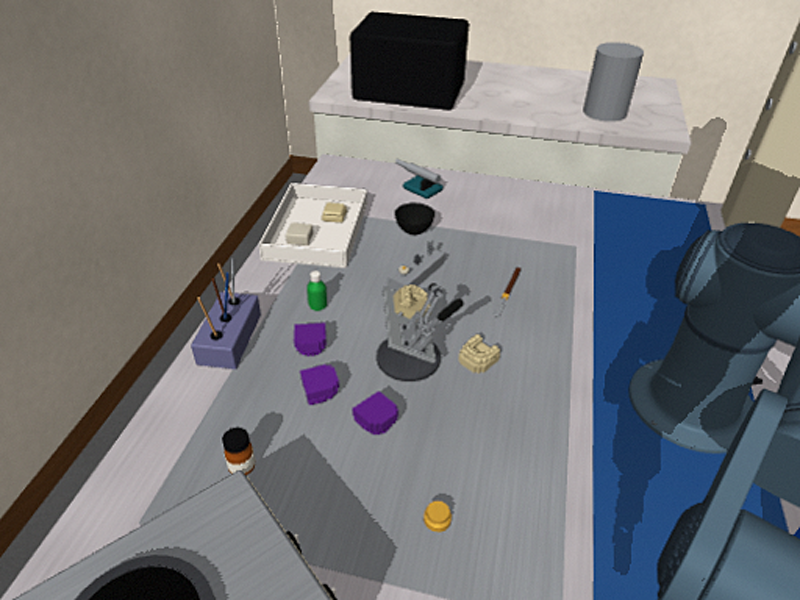

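View pics/top0.png

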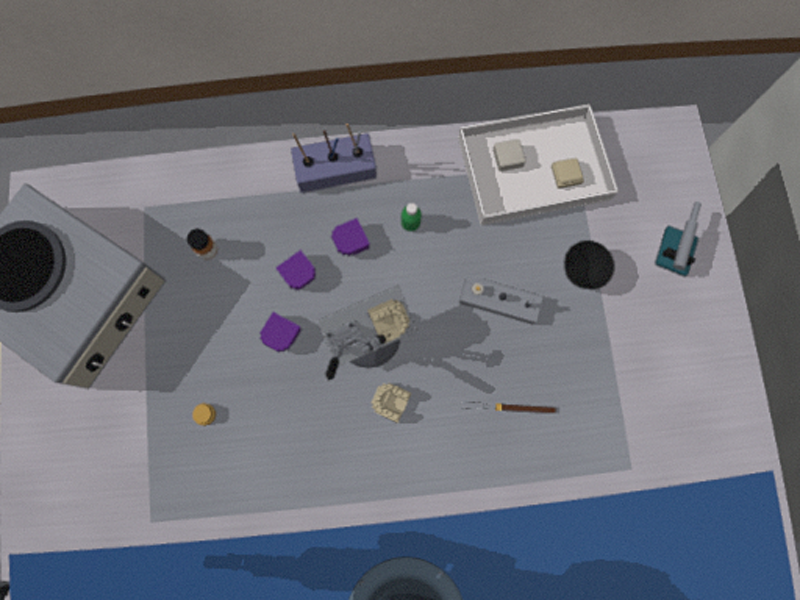

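Run:
```python
from h import *
def crop(n,u0,v0,w,h,s,f):
    i=np.load(f"pics/{n}0.npz")["i"][v0:v0+h,u0:u0+w,::-1]
    i=cv2.resize(i,None,fx=s,fy=s,interpolation=cv2.INTER_CUBIC)
    for k in range(0,w,10): cv2.putText(i,str(u0+k),(k*s,10),0,.35,(0,0,255)); cv2.line(i,(k*s,0),(k*s,h*s),(0,0,255) if 0 else (90,90,200),1) if k%20==0 else 0
    for k in range(0,h,10): cv2.putText(i,str(v0+k),(0,k*s+4),0,.35,(0,0,255)); cv2.line(i,(0,k*s),(w*s,k*s),(90,90,200),1) if k%20==0 else 0
    cv2.imwrite(f,i)
crop("side",230,147,105,98,6,"pics/sidec.png")
crop("top",200,170,160,84,5,"pics/topc.png")
```

```text
(no output)
```

View pics/sidec.png

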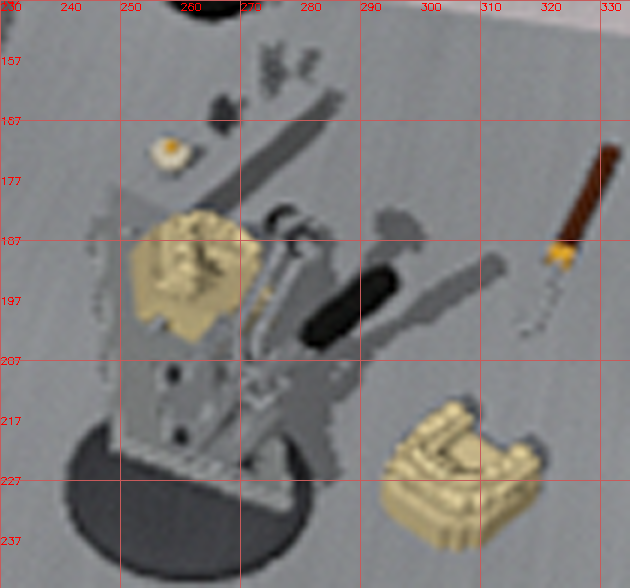

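View pics/topc.png

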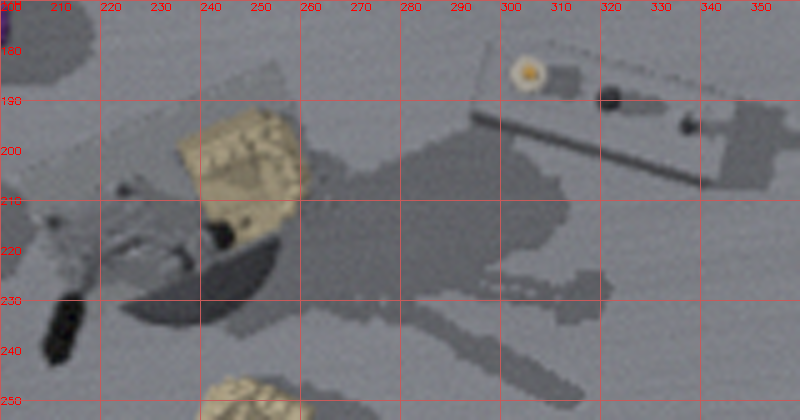

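```bash
cat >> h.py <<'E'
def cloud(n,I,D,box):
    u0,v0,u1,v1=box; c,M,p=cam(n)
    vv,uu=np.mgrid[v0:v1,u0:u1]; xd=np.stack([(uu-c["cx"])/c["fx"],(vv-c["cy"])/c["fy"]],-1); x=xd.copy()
    for _ in range(20): x=xd/(1+c["k1"]*(x**2).sum(-1,keepdims=True))
    d=D[v0:v1,u0:u1]; P=p+(np.concatenate([x,np.ones_like(x[...,:1])],-1)*d[...,None])@M.T
    ok=d>0; return P[ok],I[v0:v1,u0:u1][ok],np.stack([uu,vv],-1)[ok]
E
python3 - <<'E'
from h import *
S=[]
for n,box in(("top",(190,170,270,255)),("side",(235,150,300,250))):
    z=np.load(f"pics/{n}0.npz"); P,C,U=cloud(n,z["i"],z["d"],box); S.append(P)
    print(n,len(P),"bench z",np.median(P[np.abs(P[:,2])<.02,2]))
    best=(0,)
    for yaw in np.arange(-1.2,1.2,.01):
        nrm=R.from_euler('z',yaw).apply([-.5,0,np.sqrt(.75)])
        d=P@nrm; sel=P[:,2]>.03
        h,e=np.histogram(d[sel],np.arange(-.8,.8,.003)); k=h.argmax()
        if h[k]>best[0]: best=(h[k],yaw,e[k]+.0015)
    print(best)
    N,yaw,dd=best; nrm=R.from_euler('z',yaw).apply([-.5,0,np.sqrt(.75)])
    m=(np.abs(P@nrm-dd)<.003)&(P[:,2]>.03); Q=P[m]; c=Q.mean(0); w=np.linalg.svd(Q-c)[2][2]; w*=np.sign(w[2])
    print("normal",w,"tilt",np.degrees(np.arccos(w[2])),"yaw",np.arctan2(-w[1],-w[0]),"n",m.sum(),"c",c)
    blk=(C.max(1)<45)&(P[:,2]>.1); print("black",blk.sum(),P[blk].mean(0),P[blk].min(0),P[blk].max(0))
    ax=R.from_euler('z',yaw).as_matrix(); L=(Q-c)@ax
    print("extents local x(horizontal),y",np.percentile(L,[1,99],axis=0))
for n,box in(("top",(285,170,365,215)),("side",(245,140,300,185))):
    z=np.load(f"pics/{n}0.npz"); P,C,U=cloud(n,z["i"],z["d"],box)
    m=np.abs(P[:,2]-.03)<.006; print(n,m.sum(),cv2.minAreaRect((P[m][:,:2]*1000).astype(np.float32)))
    h=P[:,2]>.04; T=P[h]
    for p,c,u in zip(T,C[h],U[h]): 
        if n=="top" or p[2]>.045: print(u,np.round(p*1000).astype(int),c,end=";")
    print()
E
```

```text
top 6766 bench z 0.0013314313813956868
(np.int64(495), np.float64(0.3100000000000014), np.float64(-0.16849999999999948))
normal [-0.47528059 -0.15449774  0.86616327] tilt 29.984198036474673 yaw 0.314291927793005 n 790 c [0.52366523 0.02379494 0.09752262]
black 74 [0.44428365 0.05574746 0.19488667] [ 0.41797478 -0.01539764  0.16626573] [0.483556   0.07988562 0.22231243]
extents local x(horizontal),y [[-0.04918285 -0.08611252 -0.03044084]
 [ 0.03206446  0.06964894  0.01928203]]
side 6469 bench z 0.0016485227126253887
(np.int64(335), np.float64(0.3100000000000014), np.float64(-0.16849999999999948))
normal [-0.47307613 -0.15364093  0.86752143] tilt 29.82812099580174 yaw 0.3140238524450098 n 471 c [0.5214653  0.03446319 0.09815829]
black 101 [0.43992152 0.07633258 0.19074314] [ 0.41771333 -0.00854985  0.1034343 ] [0.51928404 0.08521741 0.2188122 ]
extents local x(horizontal),y [[-0.11694709 -0.31064226 -0.06718066]
 [ 0.03143859  0.06027921  0.01805686]]
top 789 ((554.22412109375, -273.3416748046875), (215.37628173828125, 93.39390563964844), 85.76232147216797)
[362 170] [ 600 -374   52] [
[... 8924 characters left out ...]
[535 -34 131] [157 143 106];[260 184] [532 -32 134] [190 176 132];[261 184] [530 -34 133] [179 166 123];[262 184] [528 -43 126] [133 122  88];[263 184] [526 -46 124] [144 129  95];[264 184] [523 -46 125] [168 152 114];[265 184] [521 -49 122] [181 165 124];[266 184] [517 -48 124] [159 145 107];[267 184] [515 -50 123] [176 161 119];[268 184] [512 -52 122] [186 172 129];[274 184] [487  -5 164] [50 53 52];[275 184] [484  -2 167] [42 44 45];[276 184] [480   5 173] [104 107 112];[277 184] [476   9 177] [131 134 135];[278 184] [473  11 179] [123 125 129];[279 184] [471   9 178] [92 95 97];[280 184] [469   5 176] [68 71 72];[281 184] [466   4 175] [ 99 101 103];[282 184] [463   4 176] [126 130 132];
```

```bash
cat >> h.py <<'E'
def plan(p1,R1,p0=None,R0=None,N=None,g=1.0):
    s=arm.state()
    if p0 is None: p0=s["tcp_pos"]
    if R0 is None: R0=R.from_euler('xyz',s["tool_rot"])
    w=(R0.inv()*R1).as_rotvec(); d=np.array(p1)-p0
    if N is None: N=int(np.ceil(max(np.abs(w).max()/.095,np.linalg.norm(d)/.019,1)))
    for N in range(N,N+40):
        A=sum((R0*R.from_rotvec(k*w/N)).as_matrix() for k in range(N)); sh=np.linalg.solve(A,d)
        row=np.r_[g,sh/.02,w/N/.1]
        if np.abs(row[1:]).max()<=1: break
    print("N",N,"row",[float(x) for x in np.round(row,3)]); return row,N
def plateframe(o,yaw):
    M=(R.from_euler('z',yaw)*R.from_euler('y',-np.pi/6)).as_matrix(); return np.array(o),M
E
python3 - <<'E'
from h import *
print([a for a in dir(arm) if a[0]!='_'],[a for a in dir(vision) if a[0]!='_'],arm.grasp_offset)
z=np.load("pics/top0.npz"); P,C,U=cloud("top",z["i"],z["d"],(0,110,512,330))
m=(P[:,2]>.1)&(P[:,1]>.12); print("tall left",P[m].min(0),P[m].max(0))
# refine plate
yaw=.314; ax=R.from_euler('z',yaw).as_matrix()
O,M=plateframe([.5181,.0133,.092],yaw)
for n,box in(("top",(190,170,270,255)),("side",(235,150,300,250))):
    z=np.load(f"pics/{n}0.npz"); P,C,U=cloud(n,z["i"],z["d"],box); L=(P-O)@M*1000
    m=(np.abs(L[:,2])<4)&(np.abs(L[:,0])<60)&(np.abs(L[:,1])<95)
    Q=L[m]; print(n,m.sum(),"z med",np.median(Q[:,2]),"slopes",np.polyfit(Q[:,0],Q[:,2],1)[0],np.polyfit(Q[:,1],Q[:,2],1)[0])
    # left/top edges by bins
    for lo in range(-80,80,20):
        q=Q[(Q[:,1]>lo)&(Q[:,1]<lo+20)]; 
        if len(q)>3: print(lo,len(q),q[:,0].min().round(1),q[:,0].max().round(1),end=" | ")
    print()
    for lo in range(-50,50,20):
        q=Q[(Q[:,0]>lo)&(Q[:,0]<lo+20)]; 
        if len(q)>3: print(lo,len(q),q[:,1].min().round(1),q[:,1].max().round(1),end=" | ")
    print()
    k=(C.max(1)<45)&(L[:,1]>45)&(L[:,2]>60); print("grip",k.sum(),L[k].mean(0).round(1)); c=L[k].mean(0); print(np.linalg.svd(L[k]-c)[2][0], np.percentile((L[k]-c)@np.linalg.svd(L[k]-c)[2][0],[0,5,95,100]))
    ca=(C[:,0].astype(int)-C[:,2]>25)&(L[:,2]>5); print("cast",ca.sum(),np.percentile(L[ca],[2,50,98],axis=0).round(1).tolist())
    r=ca&(np.abs(L[:,2]-30)<2.5)&(L[:,0]<-10); print("ridge",r.sum(),np.percentile(L[r],[2,50,98],axis=0).round(1).tolist())
    d=(C.max(1)<75)&(np.abs(L[:,0]+21)<12)&(np.abs(L[:,1]+30)<12)&(L[:,2]>10)&(L[:,2]<45)
    print("dark near hole",[(tuple(u),*l.round(1),*c) for u,l,c in zip(U[d],L[d],C[d])][:20])
E
```

```text
['Unreachable', 'grasp_offset', 'sign_off', 'state'] ['get_calibration', 'get_image'] 0.0187
tall left [0.46807652 0.40102145 0.10012752] [0.85128331 0.6796279  0.15261349]
top 876 z med 0.473184928755387 slopes -0.0008178836156237271 0.002410703841882405
-80 115 -46.0 47.9 | -60 60 -47.0 47.7 | -40 58 -45.8 47.3 | -20 116 -45.8 46.3 | 0 141 -46.6 47.2 | 20 121 -47.6 46.5 | 40 147 -46.7 47.3 | 60 118 -46.7 48.1 | 
-50 152 -78.6 75.2 | -30 69 -78.5 78.9 | -10 103 -79.0 78.5 | 10 220 -79.6 78.7 | 30 332 -79.1 78.7 | 
grip 59 [  2.3  81.9 124.5]
[-0.04627405  0.33329637  0.94168585] [-31.29013495 -27.47975123  20.79691212  22.39278532]
cast 492 [[-145.8, -67.1, 5.8], [-4.0, -33.0, 26.6], [29.7, 25.0, 39.5]]
ridge 51 [[-29.4, -54.0, 27.6], [-19.1, -36.6, 29.6], [-10.8, -17.3, 32.4]]
dark near hole []
side 509 z med 0.35979141122359337 slopes -0.0062305098606359015 0.0011304392535493738
-80 30 23.0 47.8 | -60 25 30.3 46.6 | -40 32 28.4 46.2 | -20 60 -18.4 46.7 | 0 63 -39.3 47.1 | 20 64 -46.2 47.4 | 40 89 -47.4 47.6 | 60 143 -46.7 46.8 | 
-50 63 3.8 79.7 | -30 37 -11.7 80.5 | -10 55 -14.4 80.0 | 10 135 -79.0 80.5 | 30 219 -77.0 80.7 | 
grip 94 [  1.2  88.2 118.2]
[-0.01236773  0.25636624  0.96650059] [-31.31265792 -28.73767361  24.72639229  26.42969027]
cast 334 [[-122.7, -60.4, 6.9], [6.7, -31.0, 26.3], [30.2, 18.8, 50.0]]
ridge 29 [[-27.9, -54.2, 28.2], [-15.7, -40.4, 30.1], [-11.6, -16.3, 31.9]]
dark near hole []
```

```bash
cat >> h.py <<'E'
O,M=plateframe([.5181,.0133,.092],.314)
W=lambda a:O+M@(np.array(a)/1000)      # plate mm -> world m
RH=R.from_matrix(M@np.diag([1,-1,-1.]))  # tool x=X, y=-Y, z=-n
def loc():
    s=arm.state(); T=R.from_euler('xyz',s["tool_rot"])
    print("t",round(s["t"],2),"tcp plate mm",((s["tcp_pos"]-O)@M*1000).round(1),"tcp",s["tcp_pos"].round(4),"q",s["q"].round(2),"rotdiff RH",(RH.inv()*T).as_rotvec().round(3),"F plate",(s["force"]@M).round(1),"w",round(s["grip_width"],4))
E
python3 - <<'E'
from h import *
p=W([0,84.5,178]); print(p,RH.as_euler('xyz'))
row,N=plan(p,RH)
s=arm.state();pp=s["tcp_pos"].copy();T=R.from_euler('xyz',s["tool_rot"])
for k in range(N):
    pp=pp+T.as_matrix()@row[1:4]*.02; T=T*R.from_rotvec(row[4:]*.1)
    if k%6==5:print(k+1,pp.round(3))
E
```

```text
[0.40735245 0.0661794  0.24615252] [ 3.14159265 -0.52359878  0.314     ]
N 33 row [1.0, -0.392, 0.888, -0.085, -0.08, 0.145, 0.298]
6 [0.246 0.551 0.241]
12 [0.316 0.457 0.25 ]
18 [0.367 0.353 0.256]
24 [0.398 0.24  0.258]
30 [0.409 0.124 0.252]
```

```bash
python3 -m handwheel '[[[1,-0.392,0.888,-0.085,-0.08,0.145,0.298],[1,-0.392,0.888,-0.085,-0.08,0.145,0.298],[1,-0.392,0.888,-0.085,-0.08,0.145,0.298],[1,-0.392,0.888,-0.085,-0.08,0.145,0.298],[1,-0.392,0.888,-0.085,-0.08,0.145,0.298],[1,-0.392,0.888,-0.085,-0.08,0.145,0.298],[1,-0.392,0.888,-0.085,-0.08,0.145,0.298],[1,-0.392,0.888,-0.085,-0.08,0.145,0.298],[1,-0.392,0.888,-0.085,-0.08,0.145,0.298],[1,-0.392,0.888,-0.085,-0.08,0.145,0.298],[1,-0.392,0.888,-0.085,-0.08,0.145,0.298],[1,-0.392,0.888,-0.085,-0.08,0.145,0.298]]]'; python3 -m handwheel '[[[1,-0.392,0.888,-0.085,-0.08,0.145,0.298],[1,-0.392,0.888,-0.085,-0.08,0.145,0.298],[1,-0.392,0.888,-0.085,-0.08,0.145,0.298],[1,-0.392,0.888,-0.085,-0.08,0.145,0.298],[1,-0.392,0.888,-0.085,-0.08,0.145,0.298],[1,-0.392,0.888,-0.085,-0.08,0.145,0.298],[1,-0.392,0.888,-0.085,-0.08,0.145,0.298],[1,-0.392,0.888,-0.085,-0.08,0.145,0.298],[1,-0.392,0.888,-0.085,-0.08,0.145,0.298],[1,-0.392,0.888,-0.085,-0.08,0.145,0.298],[1,-0.392,0.888,-0.085,-0.08,0.145,0.298]]]';  python3 -c "
from h import *
loc(); plan(W([0,84.5,178]),RH)"
```

```text
t: 1.6
tcp_pos: [0.3165, 0.4566, 0.2511]
tool_rot: [3.078, -0.188, 0.966]
force: [0.1, -0.9, -0.6]
grip_width: 0.0857
t: 2.98
tcp_pos: [0.3947, 0.2585, 0.2588]
tool_rot: [3.08, -0.37, 0.637]
force: [-1.1, -0.6, 0.8]
grip_width: 0.0854
t 2.98 tcp plate mm [ 47.4 271.3 165.3] tcp [0.3947 0.2585 0.2588] q [ 0.31 -0.47  2.19  0.07  1.05 -0.34] rotdiff RH [ 0.079 -0.143 -0.296] F plate [-0.7 -0.3  1.3] w 0.0854
N 11 row [1.0, -0.355, 0.803, -0.073, -0.072, 0.13, 0.269]
```

```bash
python3 -m handwheel '[[[1,-0.392,0.888,-0.085,-0.08,0.145,0.298],[1,-0.392,0.888,-0.085,-0.08,0.145,0.298],[1,-0.392,0.888,-0.085,-0.08,0.145,0.298],[1,-0.392,0.888,-0.085,-0.08,0.145,0.298],[1,-0.392,0.888,-0.085,-0.08,0.145,0.298],[1,-0.392,0.888,-0.085,-0.08,0.145,0.298],[1,-0.392,0.888,-0.085,-0.08,0.145,0.298],[1,-0.392,0.888,-0.085,-0.08,0.145,0.298],[1,-0.392,0.888,-0.085,-0.08,0.145,0.298],[1,-0.392,0.888,-0.085,-0.08,0.145,0.298],[1,0,0,0,0,0,0]]]';  python3 -c "
from h import *
loc(); plan(W([0,84.5,178]),RH)
out=[]
for n,(u0,v0,w,h) in dict(side=(235,110,110,100),top=(185,160,110,100)).items():
    i,d=vision.get_image(n); np.savez(f'pics/{n}1.npz',i=i,d=d)
    i=i.copy()
    for a in ([0,84.3,117.5],[0,84.5,178]):
        q=proj(n,W(a))[0]; print(n,a,q.round(1))
    c=cv2.resize(i[v0:v0+h,u0:u0+w,::-1],None,fx=3.6,fy=3.6,interpolation=cv2.INTER_CUBIC)
    for a in ([0,84.3,117.5],):
        q=(proj(n,W(a))[0]+.5-[u0,v0])*3.6; cv2.circle(c,tuple(int(x) for x in q),3,(0,0,255),1)
    out.append(c)
cv2.imwrite('pics/appr.png',np.hstack(out))"
```

```text
t: 4.35
tcp_pos: [0.4072, 0.065, 0.2468]
tool_rot: [3.141, -0.525, 0.31]
force: [0.9, -0.9, 0.2]
grip_width: 0.0854
t 4.35 tcp plate mm [-1.000e-01  8.350e+01  1.788e+02] tcp [0.4072 0.065  0.2468] q [-0.31 -0.79  2.43  0.33  1.09 -0.71] rotdiff RH [-0.003  0.001  0.003] F plate [ 0.6 -1.1 -0.2] w 0.0854
N 1 row [1.0, 0.006, -0.052, 0.038, 0.026, -0.009, -0.031]
side [0, 84.3, 117.5] [287.8 197.1]
side [0, 84.5, 178] [301.4 180.7]
top [0, 84.3, 117.5] [211.4 235.5]
top [0, 84.5, 178] [214.1 244.6]
```

View pics/appr.png

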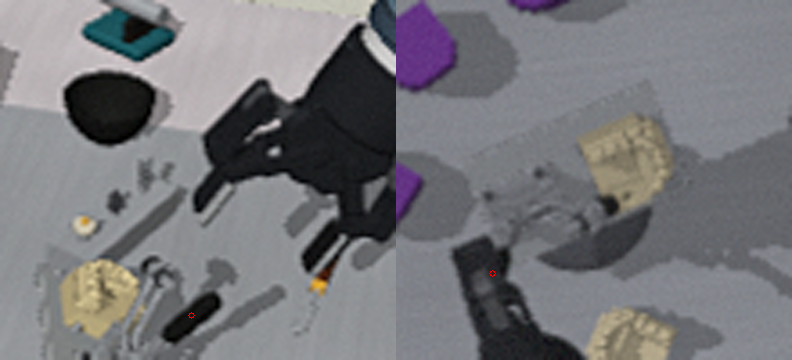

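```bash
python3 -m handwheel '[[[1,0,-0.05,1,0,0,0],[1,0,0,1,0,0,0],[1,0,0,1,0,0,0],[1,0,0,1,0,0,0],[0.3,0,0,0,0,0,0],[0,0,0,0,0,0,0],[0,0,0,0,0,0,0],[0,0,0,0,0,0,0]]]';  python3 -c "
from h import *
loc()"
```

```text
t: 5.45
tcp_pos: [0.4435, 0.0797, 0.1771]
tool_rot: [-3.141, -0.519, 0.316]
force: [-33.2, -3.2, 23.4]
grip_width: 0.0134
t 5.45 tcp plate mm [-1.1 86.1 98.9] tcp [0.4435 0.0797 0.1771] q [-0.23 -0.54  2.42  0.35  0.84 -0.72] rotdiff RH [ 0.001 -0.005 -0.001] F plate [-16.5   7.2  36.6] w 0.0134
```

```bash
python3 -m handwheel '[[[0,-0.05,0,-0.1,0,0,0],[0,0,-0.42,0.145,0,0,0],[0,0,-0.389,0.216,0,0,0],[0,0,-0.346,0.28,0,0,0],[0,0,0,0,0,0,0]]]';  python3 -c "
from h import *
loc()"
```

```text
t: 6.08
tcp_pos: [0.4415, 0.103, 0.1677]
tool_rot: [3.141, -0.521, 0.316]
force: [-11.5, -2.9, 4.3]
grip_width: 0.0127
t 6.08 tcp plate mm [ -1.3 109.   88.2] tcp [0.4415 0.103  0.1677] q [-0.15 -0.52  2.42  0.32  0.79 -0.65] rotdiff RH [-0.    -0.002 -0.002] F plate [-8.1  0.8  9.7] w 0.0127
```

```bash
python3 -m handwheel '[[[0,-0.04,-0.292,0.336,0,0,0],[0,0,-0.229,0.381,0,0,0],[0,0,-0.159,0.415,0,0,0],[0,0,-0.085,0.437,0,0,0],[0,0,0,0.445,0,0,0],[0,0,0,0,0,0,0]]]';  python3 -c "
from h import *
loc()"
```

```text
t: 6.82
tcp_pos: [0.4559, 0.1237, 0.1326]
tool_rot: [3.141, -0.523, 0.315]
force: [-5.1, 1.0, 2.2]
grip_width: 0.013
t 6.83 tcp plate mm [ -1.5 124.2  47.7] tcp [0.4559 0.1237 0.1326] q [-0.09 -0.38  2.41  0.33  0.65 -0.61] rotdiff RH [ 0.    -0.    -0.001] F plate [-2.8  2.6  4.2] w 0.013
```

```bash
python3 -m handwheel '[[[0,0,0.02,0.4,0,0,0],[0,0,0.04,0.4,0,0,0],[0,0,0.06,0.4,0,0,0],[0,0,0.06,0.3,0,0,0],[0,0,0.02,0.2,0,0,0],[0,0,0,0,0,0,0]]]';  python3 -c "
from h import *
loc()"
```

```text
t: 7.58
tcp_pos: [0.4735, 0.1244, 0.1032]
tool_rot: [3.14, -0.524, 0.314]
force: [-3.8, -3.2, 0.8]
grip_width: 0.0134
t 7.58 tcp plate mm [ -1.4 119.4  13.7] tcp [0.4735 0.1244 0.1032] q [-0.08 -0.25  2.38  0.37  0.55 -0.66] rotdiff RH [-0.002  0.    -0.   ] F plate [-3.6 -1.9  3. ] w 0.0134
```

```bash
python3 -m handwheel '[[[0,0,0,0.08,0,0,0],[0.6,0,0,0.12,0,0,0],[0.6,0,0,0,0,0,0],[0.6,0,0,0,0,0,0],[0.6,0,0,0,0,0,0]]]';  python3 -c "
from h import *
loc()
out=[]
for n,(u0,v0,w,h) in dict(side=(235,150,90,85),top=(190,170,90,85)).items():
    i,d=vision.get_image(n); np.savez(f'pics/{n}2.npz',i=i,d=d)
    P,C,U=cloud(n,i,d,(u0,v0,u0+w,v0+h)); L=(P-O)@M*1000
    c=cv2.resize(i[v0:v0+h,u0:u0+w,::-1],None,fx=4.4,fy=4.4,interpolation=cv2.INTER_CUBIC)
    out.append(c)
cv2.imwrite('pics/lock.png',np.hstack(out))"
```

```text
t: 8.2
tcp_pos: [0.4756, 0.1256, 0.1]
tool_rot: [3.141, -0.524, 0.314]
force: [-0.5, -0.1, 0.1]
grip_width: 0.0511
t 8.2 tcp plate mm [ -1.  120.    9.8] tcp [0.4756 0.1256 0.1   ] q [-0.07 -0.23  2.37  0.38  0.54 -0.67] rotdiff RH [-0.     0.001  0.   ] F plate [-0.4  0.   0.4] w 0.0511
```

View pics/lock.png

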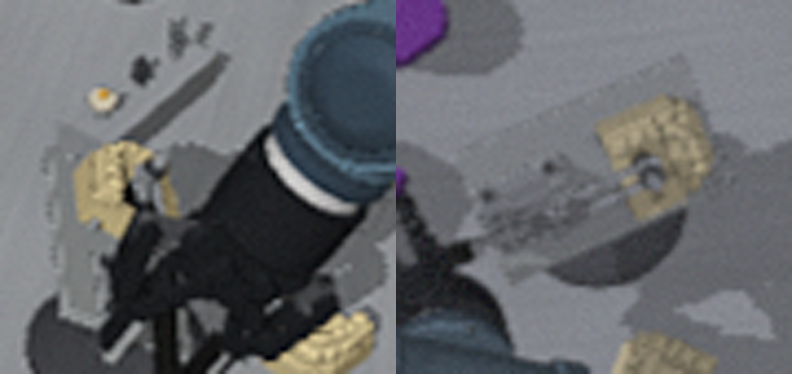

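```bash
python3 -m handwheel '[[[0.6,0,0,-1,0,0,0],[0.6,0,0,-1,0,0,0],[0.6,0,0,-1,0,0,0],[0.6,0,0,-1,0,0,0],[0.6,0,0,-1,0,0,0],[0.6,0,0,-1,0,0,0]]]';  python3 -c "
from h import *
loc()
i,d=vision.get_image('top'); P,C,U=cloud('top',i,d,(185,170,280,260)); L=(P-O)@M*1000
k=(np.abs(L[:,0])<10)&(L[:,1]>80)&(L[:,1]<150)&(L[:,2]<60)&(L[:,2]>15)
print('handle pts',k.sum(),[ (int(a),np.median(L[k][np.abs(L[k][:,1]-a)<4,2]).round(1)) for a in range(85,150,8) if (np.abs(L[k][:,1]-a)<4).any()])
i,d=vision.get_image('side'); P,C,U=cloud('side',i,d,(235,150,320,260)); L=(P-O)@M*1000
k=(np.abs(L[:,0])<10)&(L[:,1]>80)&(L[:,1]<150)&(L[:,2]<60)&(L[:,2]>15)
print('handle pts',k.sum(),[ (int(a),np.median(L[k][np.abs(L[k][:,1]-a)<4,2]).round(1)) for a in range(85,150,8) if (np.abs(L[k][:,1]-a)<4).any()])
R1=R.from_euler('xyz',[np.pi,0,-.40]); row,N=plan([.538,-.291,.17],R1,g=.8)
s=arm.state();pp=s['tcp_pos'].copy();T=R.from_euler('xyz',s['tool_rot'])
for k in range(N):
    pp=pp+T.as_matrix()@row[1:4]*.02; T=T*R.from_rotvec(row[4:]*.1)
    if k%3==2:print(k+1,pp.round(3))
"
```

```text
t: 9.05
tcp_pos: [0.4179, 0.107, 0.2042]
tool_rot: [3.141, -0.524, 0.314]
force: [0.1, 0.4, -0.6]
grip_width: 0.0512
t 9.05 tcp plate mm [ -1.3 120.1 130.3] tcp [0.4179 0.107  0.2042] q [-0.15 -0.67  2.44  0.29  0.92 -0.59] rotdiff RH [-0.     0.001  0.   ] F plate [-0.1  0.4 -0.6] w 0.0512
handle pts 91 [(85, np.float64(42.2)), (93, np.float64(42.3)), (101, np.float64(40.7)), (109, np.float64(39.5)), (117, np.float64(37.8)), (125, np.float64(32.9)), (133, np.float64(35.0)), (141, np.float64(33.4))]
handle pts 123 [(85, np.float64(42.2)), (93, np.float64(42.0)), (101, np.float64(40.1)), (109, np.float64(38.9)), (117, np.float64(38.6)), (125, np.float64(37.5)), (133, np.float64(35.9)), (141, np.float64(34.7)), (149, np.float64(32.2))]
N 22 row [0.8, 0.278, 0.92, 0.135, -0.085, -0.23, 0.317]
3 [0.452 0.059 0.207]
6 [0.481 0.008 0.205]
9 [ 0.504 -0.045  0.201]
12 [ 0.522 -0.1    0.195]
15 [ 0.533 -0.157  0.189]
18 [ 0.539 -0.214  0.181]
21 [ 0.539 -0.272  0.173]
```

```bash
python3 -m handwheel '[[[0.8,0.278,0.92,-0.12,-0.085,-0.23,0.317],[0.8,0.278,0.92,-0.12,-0.085,-0.23,0.317],[0.8,0.278,0.92,-0.12,-0.085,-0.23,0.317],[0.8,0.278,0.92,-0.12,-0.085,-0.23,0.317],[0.8,0.278,0.92,-0.12,-0.085,-0.23,0.317],[0.8,0.278,0.92,-0.12,-0.085,-0.23,0.317],[0.8,0.278,0.92,-0.12,-0.085,-0.23,0.317],[0.8,0.278,0.92,-0.12,-0.085,-0.23,0.317],[0.8,0.278,0.92,0.135,-0.085,-0.23,0.317],[0.8,0.278,0.92,0.135,-0.085,-0.23,0.317],[0.8,0.278,0.92,0.135,-0.085,-0.23,0.317],[0.8,0.278,0.92,0.135,-0.085,-0.23,0.317]]]';python3 -m handwheel '[[[0.8,0.278,0.92,0.135,-0.085,-0.23,0.317],[0.8,0.278,0.92,0.135,-0.085,-0.23,0.317],[0.8,0.278,0.92,0.135,-0.085,-0.23,0.317],[0.8,0.278,0.92,0.135,-0.085,-0.23,0.317],[0.8,0.278,0.92,0.135,-0.085,-0.23,0.317],[0.8,0.278,0.92,0.135,-0.085,-0.23,0.317],[0.8,0.278,0.92,0.135,-0.085,-0.23,0.317],[0.8,0.278,0.92,0.135,-0.085,-0.23,0.317],[0.8,0.278,0.92,0.135,-0.085,-0.23,0.317],[0.8,0.278,0.92,0.135,-0.085,-0.23,0.317],[0.8,0,0,0,0,0,0]]]';  python3 -c "
from h import *
loc()
R1=R.from_euler('xyz',[np.pi,0,-.40]); plan([.538,-.291,.115],R1,g=.8)"
```

```text
t: 10.65
tcp_pos: [0.5042, -0.1057, 0.2294]
tool_rot: [-3.094, -0.233, -0.09]
force: [0.3, 0.3, -0.5]
grip_width: 0.0686
t: 12.02
tcp_pos: [0.5201, -0.2964, 0.2035]
tool_rot: [3.14, 0.005, -0.402]
force: [-0.9, 0.3, -0.5]
grip_width: 0.0683
t 12.03 tcp plate mm [ -25.4 -295.2  143.4] tcp [ 0.5201 -0.2964  0.2035] q [-0.71  0.16  1.71 -0.    1.28 -0.3 ] rotdiff RH [-0.187 -0.506  0.7  ] F plate [-0.9  0.6 -0. ] w 0.0683
N 5 row [0.8, 0.146, -0.121, 0.885, 0.003, 0.01, -0.004]
```

```bash
python3 -m handwheel '[[[0.8,0.146,-0.121,0.885,0.003,0.01,-0.004],[0.8,0.146,-0.121,0.885,0.003,0.01,-0.004],[0.8,0.146,-0.121,0.885,0.003,0.01,-0.004],[0.8,0.146,-0.121,0.885,0.003,0.01,-0.004],[0.8,0.146,-0.121,0.885,0.003,0.01,-0.004],[0.8,0,0,0,0,0,0]]]';  python3 -c "
from h import *
loc(); print(arm.state()['tcp_pos'],arm.state()['tool_rot'])
out=[]
for n,(u0,v0,w,h) in dict(side=(235,125,75,65),top=(290,160,75,65)).items():
    i,d=vision.get_image(n); np.savez(f'pics/{n}3.npz',i=i,d=d)
    s=5.3;c=cv2.resize(i[v0:v0+h,u0:u0+w,::-1],None,fx=s,fy=s,interpolation=cv2.INTER_CUBIC)
    for a in ([.538,-.291,.068],[.538,-.291,.03]):
        q=(proj(n,a)[0]+.5-[u0,v0])*s; cv2.circle(c,tuple(int(x) for x in q),2,(0,0,255),1)
    out.append(c)
cv2.imwrite('pics/pin.png',np.hstack(out))"
```

```text
t: 12.78
tcp_pos: [0.5374, -0.2888, 0.1131]
tool_rot: [-3.141, 0.003, -0.398]
force: [0.1, -0.4, 0.5]
grip_width: 0.0682
t 12.78 tcp plate mm [ -54.3 -293.3   55.8] tcp [ 0.5374 -0.2888  0.1131] q [-0.68  0.29  1.74  0.    1.12 -0.28] rotdiff RH [-0.185 -0.503  0.696] F plate [ 0.3 -0.4  0.5] w 0.0682
[ 0.53738662 -0.28879631  0.11314086] [-3.14071957e+00  2.67456756e-03 -3.98016449e-01]
```

View pics/pin.png

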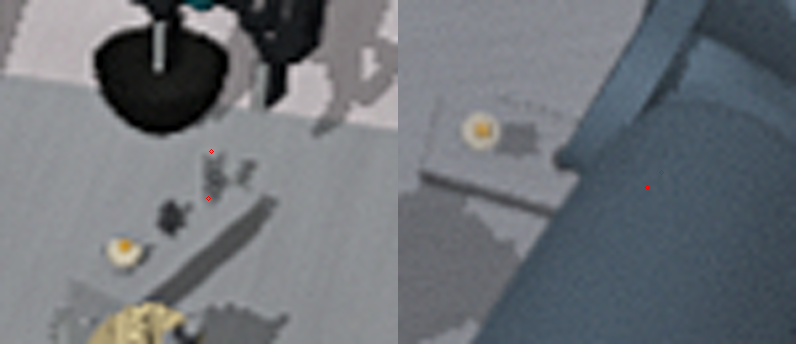

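```bash
python3 -c "
from h import *
R1=R.from_euler('xyz',[np.pi,0,-.40]); plan([.537,-.291,.040],R1,g=.8,N=6)"
```

```text
N 6 row [0.8, -0.007, 0.013, 0.629, 0.001, -0.002, 0.003]
```

```bash
python3 -m handwheel '[[[0.8,0,0.013,0.629,0,0,0],[0.8,0,0.013,0.629,0,0,0],[0.8,0,0.013,0.629,0,0,0],[0.8,0,0.013,0.629,0,0,0],[0.8,0,0.013,0.629,0,0,0],[0.8,0,0.013,0.629,0,0,0],[0.5,0,0,0,0,0,0]]]';  python3 -c "
from h import *
loc(); print(arm.state()['force'])"; python3 -m handwheel '[[[0.1,0,0,0,0,0,0],[0,0,0,0,0,0,0],[0,0,0,0,0,0,0],[0,0,0,0,0,0,0],[0,0,0,0,0,0,0]]]';  python3 -c "
from h import *
loc()"
```

```text
t: 13.75
tcp_pos: [0.5369, -0.2906, 0.0384]
tool_rot: [-3.141, 0.002, -0.398]
force: [-0.7, -0.1, 0.1]
grip_width: 0.0518
t 13.75 tcp plate mm [ -92.6 -294.9   -8.4] tcp [ 0.5369 -0.2906  0.0384] q [-0.68  0.4   1.76  0.    0.99 -0.28] rotdiff RH [-0.185 -0.502  0.696] F plate [-0.6  0.2  0.5] w 0.0518
[-0.74703202 -0.07961643  0.14657704]
t: 14.38
tcp_pos: [0.5378, -0.2914, 0.0405]
tool_rot: [3.141, -0.001, -0.398]
force: [-0.9, -0.6, 4.9]
grip_width: 0.0065
t 14.38 tcp plate mm [ -91.  -295.9   -6.9] tcp [ 0.5378 -0.2914  0.0405] q [-0.68  0.39  1.76 -0.    0.99 -0.28] rotdiff RH [-0.187 -0.5    0.695] F plate [ 1.5 -0.3  4.8] w 0.0065
```

```bash
python3 -m handwheel '[[[0,0,0,-0.5,0,0,0],[0,0,0,-0.5,0,0,0],[0,0,0,-1,0,0,0],[0,0,0,-1,0,0,0],[0,0,0,-1,0,0,0],[0,0,0,-1,0,0,0],[0,0,0,-1,0,0,0],[0,0,0,-1,0,0,0],[0,0,0,0,0,0,0]]]';  python3 -c "
from h import *
loc(); p=arm.state()['tcp_pos']; print(arm.state()['tool_rot'])
i,d=vision.get_image('side'); np.savez('pics/side4.npz',i=i,d=d)
q=proj('side',p)[0]; print(q); u0,v0=int(q[0])-30,int(q[1])-30
s=10;c=cv2.resize(i[v0:v0+60,u0:u0+60,::-1],None,fx=s,fy=s,interpolation=cv2.INTER_CUBIC)
g=p+[0,0,.019]
for a,col in ((p,(0,0,255)),(p+[0,0,-.009],(0,255,0)),(p+[0,0,-.029],(255,255,0)),(p+[0,0,.029],(255,0,255))):
    k=(proj('side',a)[0]+.5-[u0,v0])*s; cv2.circle(c,tuple(int(x) for x in k),3,col,1)
cv2.imwrite('pics/held.png',c)"
```

```text
t: 15.5
tcp_pos: [0.5385, -0.2919, 0.1824]
tool_rot: [3.14, -0.005, -0.398]
force: [-0.6, 0.3, -0.5]
grip_width: 0.0068
t 15.5 tcp plate mm [ -19.6 -296.6  115.7] tcp [ 0.5385 -0.2919  0.1824] q [-0.68  0.2   1.7   0.    1.23 -0.28] rotdiff RH [-0.189 -0.497  0.695] F plate [-0.7  0.5 -0.2] w 0.0068
[ 3.14022213 -0.00499115 -0.39829819]
[275.98970639 124.17810697]
```

View pics/held.png

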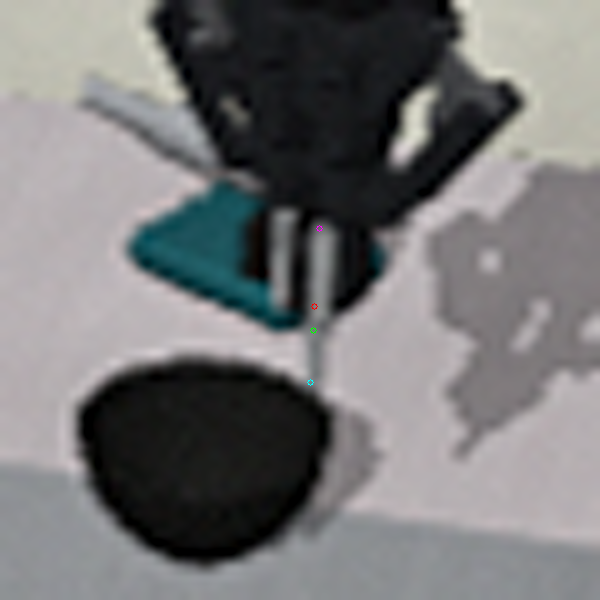

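```bash
cat >> h.py <<'E'
RI=R.from_matrix(M@np.array([[0,-1,0],[-1,0,0],[0,0,-1.]]))  # tool x=-Y, y=-X, z=-n
def locI():
    loc(); T=R.from_euler('xyz',arm.state()["tool_rot"]); print("rotdiff RI",(RI.inv()*T).as_rotvec().round(3))
E
python3 - <<'E'
from h import *
for n in("top","side"):
    z=np.load(f"pics/{n}2.npz"); P,C,U=cloud(n,z["i"],z["d"],(230,150,280,250)); L=(P-O)@M*1000
    for lo in (40,48,56,64,72,80):
        m=(np.abs(L[:,0])<25)&(L[:,1]<25)&(L[:,1]>-50)&(L[:,2]>lo)&(L[:,2]<lo+8)
        if m.sum()>1: print(n,lo,m.sum(),"x",np.percentile(L[m][:,0],[3,50,97]).round(1),"y",np.percentile(L[m][:,1],[3,50,97]).round(1))
# pin in tool frame
s=arm.state(); T=R.from_euler('xyz',s["tool_rot"]); z=np.load("pics/side4.npz"); P,C,U=cloud("side",z["i"],z["d"],(272,115,283,134))
Q=T.inv().apply(P-s["tcp_pos"])*1000; m=(np.abs(Q[:,0])<15)&(np.abs(Q[:,1])<20)&(Q[:,2]>1)
for u,q in zip(U[m],Q[m]): print(u,q.round(1),end=";")
row,N=plan(W([-22.5,-30,160]),RI,g=0)
pp=s['tcp_pos'].copy()
for k in range(N):
    pp=pp+T.as_matrix()@row[1:4]*.02; T=T*R.from_rotvec(row[4:]*.1)
    if k%3==2:print(k+1,pp.round(3))
E
```

```text
top 40 68 x [-10.2   3.6   7.9] y [-35.1  -2.1  21.9]
top 48 18 x [-5.7  1.6  6.8] y [-34.5 -28.1   1.5]
top 56 7 x [-3.3  0.1  2.6] y [-30.6 -26.3 -24.1]
top 64 2 x [-0.4  1.4  3.2] y [-29.6 -28.9 -28.3]
side 40 30 x [-7.8  1.2  7.7] y [-32.1 -15.8   3.8]
side 48 16 x [-7.5  1.2  7. ] y [-34.2 -24.2 -19.9]
side 56 10 x [-2.7  0.9  4.4] y [-29.5 -25.7 -22.1]
[276 126] [ 0.2 -0.1  4.8];[275 127] [ 1.  -4.7  6.7];[276 127] [-2.8 -4.6  5.4];[277 127] [-2.7  1.8  8.5];[275 128] [ 1.7 -3.2 11.5];[276 128] [-0.2 -0.  12.3];[275 129] [ 1.4 -3.4 15.1];[276 129] [-1.9 -2.4 14.3];[275 130] [ 1.7 -2.5 19.5];[276 130] [-2.9 -3.5 17.3];[275 131] [ 0.  -4.8 21.6];[276 131] [-3.2 -3.7 20.9];[275 132] [ 1.3 -2.5 27.1];[276 132] [-1.4 -0.4 27.1];N 15 row [0.0, -0.845, -0.363, -0.078, 0.327, 0.148, 0.559]
3 [ 0.502 -0.25   0.185]
6 [ 0.473 -0.203  0.191]
9 [ 0.451 -0.152  0.198]
12 [ 0.438 -0.1    0.207]
15 [ 0.433 -0.046  0.219]
```

```bash
python3 -m handwheel '[[[0,-0.845,-0.363,-0.078,0.327,0.148,0.559],[0,-0.845,-0.363,-0.078,0.327,0.148,0.559],[0,-0.845,-0.363,-0.078,0.327,0.148,0.559],[0,-0.845,-0.363,-0.078,0.327,0.148,0.559],[0,-0.845,-0.363,-0.078,0.327,0.148,0.559],[0,-0.845,-0.363,-0.078,0.327,0.148,0.559],[0,-0.845,-0.363,-0.078,0.327,0.148,0.559],[0,-0.845,-0.363,-0.078,0.327,0.148,0.559],[0,-0.845,-0.363,-0.078,0.327,0.148,0.559],[0,-0.845,-0.363,-0.078,0.327,0.148,0.559],[0,-0.845,-0.363,-0.078,0.327,0.148,0.559],[0,-0.845,-0.363,-0.078,0.327,0.148,0.559]]]';python3 -m handwheel '[[[0,-0.845,-0.363,-0.078,0.327,0.148,0.559],[0,-0.845,-0.363,-0.078,0.327,0.148,0.559],[0,-0.845,-0.363,-0.078,0.327,0.148,0.559],[0,0,0,0,0,0,0]]]';python3 -c "
from h import *
locI(); plan(W([-22,-30,75]),RI,g=0)"
```

```text
t: 17.05
tcp_pos: [0.4369, -0.0983, 0.205]
tool_rot: [-2.72, -0.033, -1.089]
force: [-0.0, -0.2, -1.5]
grip_width: 0.0071
t: 17.55
tcp_pos: [0.4317, -0.0446, 0.2176]
tool_rot: [-2.62, 0.002, -1.254]
force: [1.3, 0.8, -0.3]
grip_width: 0.0067
t 17.55 tcp plate mm [-23.8 -28.4 158.8] tcp [ 0.4317 -0.0446  0.2176] q [-0.62 -0.61  2.39  0.47  1.09  0.47] rotdiff RH [ 1.00e-03 -4.00e-03  1.57e+00] F plate [ 1.2  0.3 -1. ] w 0.0067
rotdiff RI [-0.002 -0.003 -0.001]
N 5 row [0.0, 0.017, -0.019, 0.838, 0.004, 0.006, 0.002]
```

```bash
python3 -m handwheel '[[[0,0.017,-0.019,0.838,0,0,0],[0,0.017,-0.019,0.838,0,0,0],[0,0.017,-0.019,0.838,0,0,0],[0,0.017,-0.019,0.838,0,0,0],[0,0.017,-0.019,0.838,0,0,0],[0,0,0,0,0,0,0],[0,0,0,0,0,0,0]]]';python3 -c "
from h import *
locI(); plan(W([-22,-30,75]),RI,g=0)
out=[]
for n in ('side','top'):
    i,d=vision.get_image(n); np.savez(f'pics/{n}5.npz',i=i,d=d)
    q=proj(n,W([-21,-30,30]))[0]; u0,v0=int(q[0])-20,int(q[1])-27
    s=10;c=cv2.resize(i[v0:v0+50,u0:u0+40,::-1],None,fx=s,fy=s,interpolation=cv2.INTER_CUBIC)
    for a,col in (([-21,-30,30],(0,0,255)),([-22,-30,44.5],(0,255,0)),([-22,-30,64.5],(255,255,0))):
        k=(proj(n,W(a))[0]+.5-[u0,v0])*s; cv2.circle(c,tuple(int(x) for x in k),3,col,1)
    print(n,u0,v0); out.append(c)
cv2.imwrite('pics/over.png',np.hstack(out))"
```

```text
t: 18.42
tcp_pos: [0.4743, -0.0341, 0.1472]
tool_rot: [-2.619, 0.001, -1.256]
force: [-0.6, -0.9, -0.6]
grip_width: 0.0067
t 18.43 tcp plate mm [-21.1 -31.5  75.9] tcp [ 0.4743 -0.0341  0.1472] q [-0.52 -0.35  2.36  0.52  0.84  0.44] rotdiff RH [ 0.    -0.002  1.571] F plate [-1.  -0.7 -0.1] w 0.0067
rotdiff RI [-0.001 -0.001  0.   ]
N 1 row [0.0, -0.076, 0.043, 0.046, 0.011, 0.014, -0.003]
side 251 167
top 229 186
```

View pics/over.png

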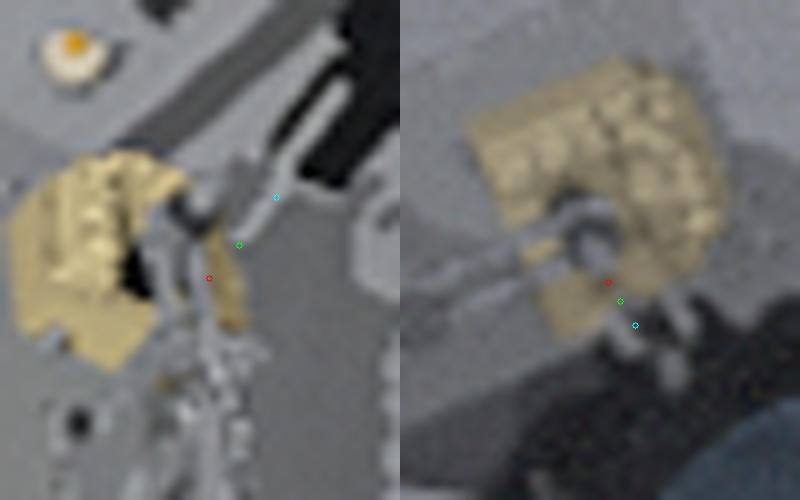

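Run:
```python
from h import *
z=np.load("pics/top0.npz"); g=z["i"].astype(int).sum(2)
print(g[209:220,243:257])
for a in([-21,-30,30],[-21,-36,30],[-15,-30,30]): print(a,proj("top",W(a))[0].round(2))
s=arm.state(); T=R.from_euler('xyz',s["tool_rot"]); locI()
for n,b in(("top",(235,195,275,235)),("side",(260,165,300,200))):
    z=np.load(f"pics/{n}5.npz"); P,C,U=cloud(n,z["i"],z["d"],b); Q=T.inv().apply(P-s["tcp_pos"])*1000
    m=(np.abs(Q[:,0])<14)&(np.abs(Q[:,1])<10)&(Q[:,2]>-5)&(Q[:,2]<32)
    print(n,m.sum())
    for lo in range(-5,32,6):
        k=m&(Q[:,2]>lo)&(Q[:,2]<lo+6); 
        if k.any(): print(lo,[tuple(int(x) for x in np.r_[u,q.round(),c[0]]) for u,q,c in zip(U[k],Q[k],C[k])])
```

```text
[[387 395 394 404 400 391 392 368 369 364 364 394 402 392]
 [392 401 403 397 387 381 372 371 366 384 382 390 402 395]
 [400 372 373 382 358 374 378 401 391 393 406 381 409 434]
 [384 357 349 375 380 394 408 390 410 402 407 401 410 409]
 [344 327 376 400 378 348 303 373 385 405 401 396 401 345]
 [218 196 243 365 365 279 241 354 402 397 401 395 380 324]
 [101  87 115 266 330 295 320 409 425 401 407 392 364 318]
 [106  79  82 154 334 376 400 426 418 382 352 326 322 296]
 [ 98  82  73  95 317 364 371 372 367 336 287 238 231 281]
 [124  67  79 162 301 335 321 322 283 229 207 176 170 265]
 [163  96 141 248 318 326 283 242 203 169 138 128 173 257]]
[-21, -30, 30] [249.32 213.75]
[-21, -36, 30] [251.32 212.86]
[-15, -30, 30] [248.54 211.85]
t 18.52 tcp plate mm [-20.7 -31.7  76.3] tcp [ 0.4746 -0.0342  0.1478] q [-0.52 -0.35  2.36  0.52  0.84  0.44] rotdiff RH [ 0.    -0.     1.571] F plate [-0.8 -0.8 -0.1] w 0.0067
rotdiff RI [-0. -0.  0.]
top 10
-5 [(257, 215, 12, -7, -4, 94), (252, 217, -2, -7, -3, 69), (253, 217, 1, -6, -3, 58), (254, 217, 3, -5, -3, 50)]
1 [(252, 216, 0, -6, 5, 96), (25
[... 266 characters left out ...]
 161), (280, 185, -9, -1, 1, 134), (281, 185, -9, 2, 0, 126), (282, 185, -10, 4, -2, 104), (283, 186, -10, 9, 0, 126)]
1 [(278, 184, -6, -6, 2, 131), (278, 185, -4, -3, 6, 149), (279, 185, -2, 1, 7, 153), (282, 186, -10, 6, 1, 132)]
7 [(277, 184, 1, -5, 8, 93), (277, 185, -3, -5, 9, 117), (278, 186, -2, 0, 11, 153), (279, 186, -4, 2, 9, 139), (278, 187, -7, -1, 11, 129)]
13 [(277, 186, 0, -1, 14, 123), (276, 187, -1, -3, 17, 126), (277, 187, -4, -1, 14, 156), (277, 188, -3, 1, 18, 143)]
19 [(275, 188, 0, -3, 22, 108), (276, 188, -3, -2, 19, 146), (275, 189, -4, -3, 23, 136), (276, 189, -6, -1, 21, 153)]
25 [(274, 189, -1, -4, 26, 100), (274, 190, -4, -3, 27, 138), (275, 190, -2, 0, 27, 157)]
```

```bash
python3 -c "
from h import *
plan(W([-21,-29,63]),RI,g=0,N=3)"
```

```text
N 3 row [0.0, -0.045, 0.005, 0.222, 0.0, 0.001, -0.0]
```

```bash
python3 -m handwheel '[[[0,-0.045,0.005,0.222,0,0,0],[0,-0.045,0.005,0.222,0,0,0],[0,-0.045,0.005,0.222,0,0,0],[0,0,0,0,0,0,0],[0,0,0,0.15,0,0,0],[0,0,0,0.15,0,0,0],[0,0,0,0,0,0,0]]]';python3 -c "
from h import *
locI()"
```

```text
t: 19.4
tcp_pos: [0.4824, -0.0281, 0.1299]
tool_rot: [-2.619, 0.002, -1.256]
force: [-0.4, 0.4, -0.5]
grip_width: 0.0066
t 19.4 tcp plate mm [-21.5 -28.3  56.2] tcp [ 0.4824 -0.0281  0.1299] q [-0.5  -0.29  2.35  0.54  0.78  0.43] rotdiff RH [ 1.000e-03 -2.000e-03  1.571e+00] F plate [-0.4  0.5 -0.3] w 0.0066
rotdiff RI [-0.001 -0.002  0.001]
```

```bash
python3 -m handwheel '[[[0,0,0,0.12,0,0,0],[0,0,0,0.12,0,0,0],[0,0,0,0.1,0,0,0],[0,0,0,0,0,0,0]]]';python3 -c "
from h import *
locI()"
```

```text
t: 19.9
tcp_pos: [0.4856, -0.027, 0.1241]
tool_rot: [-2.619, 0.002, -1.256]
force: [-1.0, -0.3, -0.3]
grip_width: 0.0069
t 19.9 tcp plate mm [-21.5 -28.3  49.5] tcp [ 0.4856 -0.027   0.1241] q [-0.49 -0.27  2.35  0.55  0.76  0.42] rotdiff RH [ 1.000e-03 -2.000e-03  1.571e+00] F plate [-1.   0.   0.2] w 0.0069
rotdiff RI [-0.001 -0.002  0.   ]
```

Tip 11 mm in the hole with no load. I go on in small steps.

```bash
python3 -m handwheel '[[[0,0,0,0.12,0,0,0],[0,0,0,0.12,0,0,0],[0,0,0,0.08,0,0,0],[0,0,0,0,0,0,0]]]';python3 -c "
from h import *
locI()"
```

```text
t: 20.4
tcp_pos: [0.4886, -0.0261, 0.1186]
tool_rot: [-2.619, 0.002, -1.256]
force: [-0.7, 0.8, -1.9]
grip_width: 0.0067
t 20.4 tcp plate mm [-21.5 -28.3  43.1] tcp [ 0.4886 -0.0261  0.1186] q [-0.48 -0.25  2.34  0.56  0.75  0.42] rotdiff RH [ 1.000e-03 -2.000e-03  1.571e+00] F plate [-1.3  1.  -1.4] w 0.0067
rotdiff RI [-0.001 -0.002  0.   ]
```

```bash
python3 -m handwheel '[[[0,0,0,0.05,0,0,0],[0,0,0,0.05,0,0,0],[0,0,0,0,0,0,0]]]';python3 -c "
from h import *
locI()";  python3 -m handwheel '[[[0,0,0,0.05,0,0,0],[0,0,0,0,0,0,0]]]';python3 -c "
from h import *
locI()"
```

```text
t: 20.78
tcp_pos: [0.4896, -0.0258, 0.1171]
tool_rot: [-2.619, 0.001, -1.256]
force: [-2.9, -0.9, 1.3]
grip_width: 0.007
t 20.77 tcp plate mm [-21.4 -28.4  41.3] tcp [ 0.4896 -0.0258  0.1171] q [-0.48 -0.24  2.34  0.56  0.74  0.42] rotdiff RH [ 1.000e-03 -2.000e-03  1.571e+00] F plate [-2.   0.   2.7] w 0.007
rotdiff RI [-0.001 -0.002  0.   ]
t: 21.02
tcp_pos: [0.49, -0.0258, 0.1168]
tool_rot: [-2.619, 0.001, -1.255]
force: [-14.7, -1.0, 11.5]
grip_width: 0.0068
t 21.02 tcp plate mm [-21.2 -28.5  40.9] tcp [ 0.49   -0.0258  0.1168] q [-0.48 -0.24  2.34  0.56  0.74  0.42] rotdiff RH [ 1.00e-03 -3.00e-03  1.57e+00] F plate [-6.7  3.6 17.1] w 0.0068
rotdiff RI [-0.001 -0.002 -0.001]
```

```bash
python3 -m handwheel '[[[0,0,0,0,0,0,0],[0,0,0,0,0,0,0],[0.3,0,0,0,0,0,0],[0.3,0,0,0,0,0,0],[0.3,0,0,0,0,0,0],[0.3,0,0,-0.3,0,0,0],[0.3,0,0,-0.8,0,0,0],[0.3,0,0,-1,0,0,0],[0.3,0,0,-1,0,0,0],[0.3,0,0,-1,0,0,0]]]';python3 -c "
from h import *
locI()
n='side';i,d=vision.get_image(n); np.savez(f'pics/{n}6.npz',i=i,d=d)
u0,v0=247,165
s=10;c=cv2.resize(i[v0:v0+50,u0:u0+60,::-1],None,fx=s,fy=s,interpolation=cv2.INTER_CUBIC)
for a,col in (([-21,-29,30],(0,0,255)),([-21,-29,68],(0,255,0))):
    k=(proj(n,W(a))[0]+.5-[u0,v0])*s; cv2.circle(c,tuple(int(x) for x in k),3,col,1)
cv2.imwrite('pics/home.png',c)
n='top';i,d=vision.get_image(n); np.savez(f'pics/{n}6.npz',i=i,d=d)
for n,b in(('top',(235,195,275,235)),('side',(255,165,300,215))):
    z=np.load(f'pics/{n}6.npz'); P,C,U=cloud(n,z['i'],z['d'],b); L=(P-O)@M*1000
    m=(abs(L[:,0]+21)<8)&(abs(L[:,1]+29)<8)&(L[:,2]>33)&(L[:,2]<75)
    print(n,m.sum(),L[m].mean(0).round(1),np.sort(L[m][:,2])[-6:].round(1))
"
```

```text
t: 22.28
tcp_pos: [0.4508, -0.0385, 0.1881]
tool_rot: [-2.618, 0.001, -1.256]
force: [-0.8, -0.3, 0.9]
grip_width: 0.0257
t 22.27 tcp plate mm [-21.2 -28.5 123.2] tcp [ 0.4508 -0.0385  0.1881] q [-0.57 -0.51  2.38  0.49  0.98  0.47] rotdiff RH [ 0.000e+00 -1.000e-03  1.571e+00] F plate [-0.2 -0.1  1.2] w 0.0257
rotdiff RI [-0.    -0.001  0.   ]
top 31 [-20.9 -27.8  55.8] [67.7 67.8 68.1 68.3 69.7 70.4]
side 42 [-21.8 -25.9  51.5] [66.  66.4 67.2 67.6 69.3 69.7]
```

View pics/home.png

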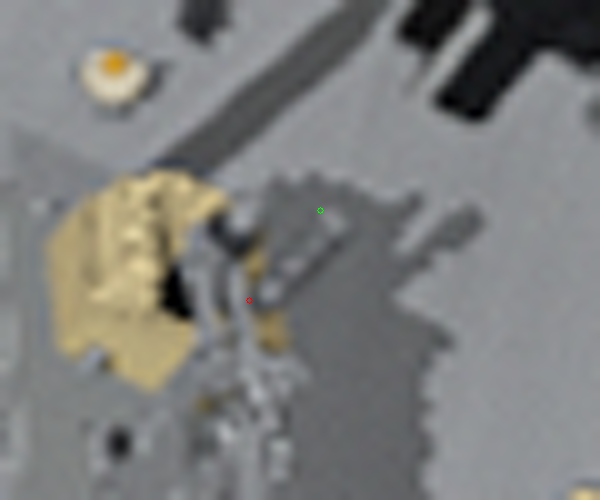

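```bash
python3 -c "
from h import *
row,N=plan(W([-1.3,118,118]),RH,g=.6)
s=arm.state();pp=s['tcp_pos'].copy();T=R.from_euler('xyz',s['tool_rot'])
for k in range(N):
    pp=pp+T.as_matrix()@row[1:4]*.02; T=T*R.from_rotvec(row[4:]*.1)
    if k%4==3:print(k+1,((pp-O)@M*1000).round())"
```

```text
N 17 row [0.6, -0.316, -0.37, 0.018, 0.0, -0.002, -0.924]
4 [  6.  -1. 123.]
8 [ 19.  36. 121.]
12 [ 19.  74. 120.]
16 [  4. 110. 118.]
```

```bash
python3 -m handwheel '[[[0.6,-0.316,-0.37,0.018,0,0,-0.924],[0.6,-0.316,-0.37,0.018,0,0,-0.924],[0.6,-0.316,-0.37,0.018,0,0,-0.924],[0.6,-0.316,-0.37,0.018,0,0,-0.924],[0.6,-0.316,-0.37,0.018,0,0,-0.924],[0.6,-0.316,-0.37,0.018,0,0,-0.924],[0.6,-0.316,-0.37,0.018,0,0,-0.924],[0.6,-0.316,-0.37,0.018,0,0,-0.924],[0.6,-0.316,-0.37,0.018,0,0,-0.924],[0.6,-0.316,-0.37,0.018,0,0,-0.924],[0.6,-0.316,-0.37,0.018,0,0,-0.924],[0.6,-0.316,-0.37,0.018,0,0,-0.924]]]';python3 -m handwheel '[[[0.6,-0.316,-0.37,0.018,0,0,-0.924],[0.6,-0.316,-0.37,0.018,0,0,-0.924],[0.6,-0.316,-0.37,0.018,0,0,-0.924],[0.6,-0.316,-0.37,0.018,0,0,-0.924],[0.6,-0.316,-0.37,0.018,0,0,-0.924],[0.6,0,0,0,0,0,0],[0.6,0,0,0,0,0,0]]]';python3 -c "
from h import *
loc(); plan(W([-1.5,118,13.5]),RH,g=.6,N=7)"
```

```text
t: 23.88
tcp_pos: [0.4527, 0.072, 0.2021]
tool_rot: [-2.89, -0.463, -0.204]
force: [-0.1, 0.0, -0.6]
grip_width: 0.0512
t: 24.75
tcp_pos: [0.4238, 0.108, 0.1913]
tool_rot: [-3.139, -0.523, 0.312]
force: [0.2, -1.0, 0.7]
grip_width: 0.0513
t 24.75 tcp plate mm [ -2.7 119.2 116.2] tcp [0.4238 0.108  0.1913] q [-0.15 -0.63  2.44  0.3   0.87 -0.6 ] rotdiff RH [ 0.001 -0.001  0.002] F plate [ 0.3 -1.   0.7] w 0.0513
N 7 row [0.6, 0.009, 0.009, 0.733, -0.002, 0.001, -0.002]
```

```bash
python3 -m handwheel '[[[0.6,0.009,0.009,0.733,0,0,0],[0.6,0.009,0.009,0.733,0,0,0],[0.6,0.009,0.009,0.733,0,0,0],[0.6,0.009,0.009,0.733,0,0,0],[0.6,0.009,0.009,0.733,0,0,0],[0.6,0.009,0.009,0.733,0,0,0],[0.6,0.009,0.009,0.733,0,0,0],[0.2,0,0,0,0,0,0],[0,0,0,0,0,0,0],[0,0,0,0,0,0,0],[0,0,0,0,0,0,0]]]';python3 -c "
from h import *
loc()"
```

```text
t: 26.12
tcp_pos: [0.4738, 0.1229, 0.1034]
tool_rot: [-3.141, -0.523, 0.314]
force: [-1.6, -3.3, 0.2]
grip_width: 0.0129
t 26.12 tcp plate mm [ -1.5 118.   14. ] tcp [0.4738 0.1229 0.1034] q [-0.08 -0.25  2.38  0.38  0.56 -0.67] rotdiff RH [ 0.001 -0.     0.   ] F plate [-2.1 -2.6  1.4] w 0.0129
```

```bash
python3 -m handwheel '[[[0,0,-0.03,-0.3,0,0,0],[0,0,-0.05,-0.45,0,0,0],[0,0,-0.06,-0.45,0,0,0],[0,0,-0.06,-0.45,0,0,0],[0,0,0.008,-0.445,0,0,0],[0,0,0.085,-0.437,0,0,0],[0,0,0,0,0,0,0]]]';python3 -c "
from h import *
loc()"
```

```text
t: 27.0
tcp_pos: [0.4487, 0.1176, 0.1472]
tool_rot: [-3.139, -0.524, 0.312]
force: [2.6, 0.8, -3.2]
grip_width: 0.013
t 27.0 tcp plate mm [ -1.6 120.6  64.7] tcp [0.4487 0.1176 0.1472] q [-0.11 -0.44  2.42  0.32  0.71 -0.62] rotdiff RH [0.002 0.    0.001] F plate [ 0.7 -0.1 -4.1] w 0.013
```

```bash
python3 -m handwheel '[[[0,0,0.159,-0.415,0,0,0],[0,0,0.229,-0.381,0,0,0],[0,0,0.292,-0.336,0,0,0],[0,0,0.346,-0.28,0,0,0],[0,0,0.389,-0.216,0,0,0],[0,0,0.42,-0.145,0,0,0],[0,0,0,0,0,0,0]]]';python3 -c "
from h import *
loc()"
```

```text
t: 27.88
tcp_pos: [0.4433, 0.0775, 0.1773]
tool_rot: [-3.136, -0.524, 0.31]
force: [8.7, 4.3, -7.9]
grip_width: 0.0122
t 27.88 tcp plate mm [-1.8 84.1 99.5] tcp [0.4433 0.0775 0.1773] q [-0.24 -0.54  2.42  0.36  0.84 -0.74] rotdiff RH [0.003 0.    0.003] F plate [  4.4   1.4 -11.6] w 0.0122
```

```bash
python3 -m handwheel '[[[0,0,0.439,-0.06,0,0,0],[0,0,0.445,0.03,0,0,0],[0,0,0.12,0.03,0,0,0],[0,0,0,0,0,0,0],[0,0,0,0,0,0,0]]]';python3 -c "
from h import *
loc()"
```

```text
t: 28.5
tcp_pos: [0.4489, 0.0592, 0.1787]
tool_rot: [-3.135, -0.521, 0.314]
force: [-16.0, 1.3, 13.0]
grip_width: 0.0123
t 28.5 tcp plate mm [ -1.4  65.  100.9] tcp [0.4489 0.0592 0.1787] q [-0.29 -0.53  2.41  0.39  0.86 -0.8 ] rotdiff RH [ 0.006 -0.002  0.   ] F plate [-6.4  6.2 18.7] w 0.0123
```

```bash
python3 -m handwheel '[[[0.6,0,0,0,0,0,0],[0.8,0,0,0,0,0,0],[0.8,0,0,0,0,0,0],[0.8,0,0,-0.5,0,0,0],[0.8,0,0,-1,0,0,0],[0.8,0,0,-1,0,0,0],[0.8,0,0,-1,0,0,0],[0.8,0,0,-0.8,0,0,0],[0.8,0,0,0,0,0,0]]]';python3 -c "
from h import *
loc(); out=[]
for n,(u0,v0) in dict(side=(240,160),top=(200,170)).items():
    i,d=vision.get_image(n); P,C,U=cloud(n,i,d,(190,150,310,260)); L=(P-O)@M*1000
    k=(C.max(1)<60)&(abs(L[:,0])<13)&(L[:,1]>40)&(L[:,1]<100)&(L[:,2]>80)&(L[:,2]<148); print(n,'handle',k.sum(),L[k].mean(0).round(1))
    m=(abs(L[:,0]+21)<8)&(abs(L[:,1]+29)<8)&(L[:,2]>33)&(L[:,2]<75); print('pin',m.sum(),L[m].mean(0).round(1),np.sort(L[m][:,2])[-6:].round(1))
    ca=(C[:,0].astype(int)-C[:,2]>25)&(L[:,2]>5)&(abs(L[:,0])<45)&(L[:,1]<0); print('cast',ca.sum(),np.percentile(L[ca],[2,50,98],axis=0).round(1).tolist())
    s=5;out.append(cv2.resize(i[v0:v0+80,u0:u0+80,::-1],None,fx=s,fy=s,interpolation=cv2.INTER_CUBIC))
cv2.imwrite('pics/end.png',np.hstack(out))"
```

```text
t: 29.62
tcp_pos: [0.4094, 0.0439, 0.254]
tool_rot: [3.14, -0.526, 0.314]
force: [0.4, 1.1, 0.5]
grip_width: 0.0683
t 29.62 tcp plate mm [ -0.3  62.7 187.3] tcp [0.4094 0.0439 0.254 ] q [-0.38 -0.8   2.41  0.36  1.13 -0.79] rotdiff RH [-0.001  0.003 -0.   ] F plate [0.9 1.  0. ] w 0.0683
side handle 101 [  1.4  82.7 119.2]
pin 9 [-22.9 -23.6  47.8] [47.1 49.1 50.9 53.  54.2 58.9]
cast 315 [[-20.6, -60.1, 6.8], [8.8, -33.1, 26.6], [30.2, -8.7, 39.7]]
top handle 8 [  0.3  84.7 143.6]
pin 30 [-21.1 -27.2  56.6] [68.9 69.8 69.9 70.  70.9 71.2]
cast 403 [[-25.7, -67.3, 14.1], [3.8, -39.4, 29.2], [30.0, -12.5, 40.8]]
```

View pics/end.png

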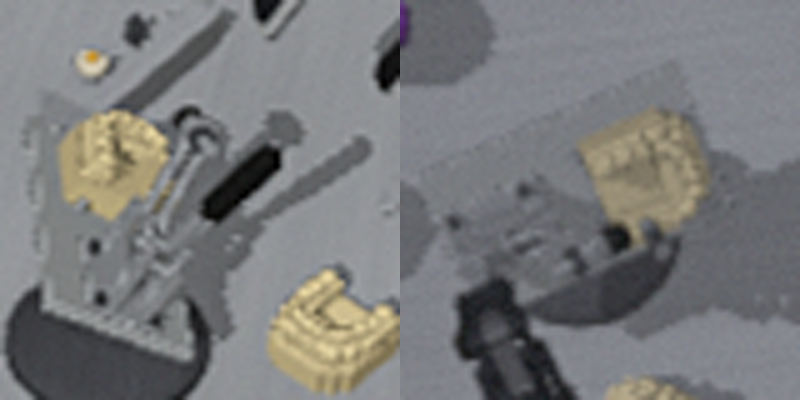

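```bash
python3 -c "
from h import *
def f(I,D,n):
    P,C,U=cloud(n,I,D,(235,150,310,260) if n=='side' else (195,200,250,260)); L=(P-O)@M*1000
    k=(C.max(1)<50)&(abs(L[:,0])<10)&(L[:,1]>50)&(L[:,2]>85)&(L[:,2]<150)
    for a in range(85,150,10):
        j=k&(L[:,2]>a)&(L[:,2]<a+10)
        if j.any(): print(n,a,j.sum(),'y',np.percentile(L[j][:,1],[10,50,90]).round(1),'x',np.median(L[j][:,0]).round(1))
z=np.load('pics/side0.npz'); f(z['i'],z['d'],'side'); print()
f(*vision.get_image('side'),'side'); loc()"
```

```text
side 85 12 y [80.  81.7 82.7] x 0.2
side 95 16 y [78.1 83.3 86.5] x 2.8
side 105 15 y [82.6 86.8 88. ] x 2.3
side 115 14 y [85.  90.3 91.8] x 2.2
side 125 19 y [88.1 92.9 94.1] x 2.3
side 135 21 y [89.3 93.8 97.2] x 0.6

side 85 8 y [76.4 77.4 79.8] x 0.7
side 95 17 y [75.1 79.2 81. ] x 1.4
side 105 16 y [78.7 82.  84. ] x 1.7
side 115 14 y [82.7 84.8 85.7] x 3.3
side 125 16 y [84.6 86.7 88.1] x 1.3
side 135 23 y [82.9 87.2 89.6] x -0.0
t 29.77 tcp plate mm [ -1.9  63.4 185.3] tcp [0.4088 0.0445 0.2515] q [-0.38 -0.79  2.42  0.36  1.13 -0.79] rotdiff RH [ 0.002 -0.001  0.001] F plate [ 0.2 -0.5 -0.5] w 0.0682
```

The cast and pin are fine. The handle stopped short of where I let it go: about 83° (arm ≈ 1.24), because it slipped in the pads. I'll nudge it further open with shut fingers from its +y side.

```bash
python3 -m handwheel '[[[0,0.05,-0.8,0,0,0,0],[0,0,-0.8,0,0,0,0],[0,0,-0.55,0,0,0,0],[0,0,0,0,0,0,0],[0,0,0,0.9,0,0,0],[0,0,0,0.9,0,0,0],[0,0,0,0.9,0,0,0],[0,0,0,0.9,0,0,0],[0,0,0,0,0,0,0]]]';python3 -c "
from h import *
loc()"
```

```text
t: 30.9
tcp_pos: [0.4299, 0.0968, 0.1882]
tool_rot: [-3.138, -0.519, 0.312]
force: [-0.6, -0.6, -0.2]
grip_width: 0.0
t 30.9 tcp plate mm [ -2.2 106.6 112.4] tcp [0.4299 0.0968 0.1882] q [-0.18 -0.6   2.43  0.32  0.87 -0.65] rotdiff RH [ 0.003 -0.005  0.001] F plate [-0.8 -0.4  0.2] w 0.0
```

```bash
python3 -m handwheel '[[[0,0,0.3,0,0,0,0],[0,0,0.25,0,0,0,0],[0,0,0.2,0,0,0,0],[0,0,0.2,0,0,0,0],[0,0,0.15,0,0,0,0],[0,0,0,0,0,0,0]]]';python3 -c "
from h import *
loc()
n='side'; P,C,U=cloud(n,*vision.get_image(n),(235,150,310,260)); L=(P-O)@M*1000
k=(C.max(1)<50)&(abs(L[:,0])<10)&(L[:,1]>40)&(L[:,2]>85)&(L[:,2]<150)
for a in range(85,150,10):
    j=k&(L[:,2]>a)&(L[:,2]<a+10)
    if j.any(): print(n,a,j.sum(),'y',np.percentile(L[j][:,1],[10,50,90]).round(1))
"
```

```text
t: 31.65
tcp_pos: [0.4377, 0.0755, 0.1904]
tool_rot: [-3.141, -0.523, 0.313]
force: [-0.6, 0.1, -0.2]
grip_width: 0.0001
t 31.65 tcp plate mm [ -0.3  84.  113.9] tcp [0.4377 0.0755 0.1904] q [-0.25 -0.59  2.42  0.35  0.89 -0.73] rotdiff RH [ 0.001 -0.     0.001] F plate [-0.5  0.3  0.1] w 0.0001
side 85 12 y [65.1 67.5 71.1]
side 95 14 y [66.1 68.4 70.9]
side 105 6 y [65.1 67.9 70.4]
side 115 1 y [91. 91. 91.]
side 125 4 y [90.6 91.6 92.2]
side 135 4 y [91.  91.9 92.7]
side 145 2 y [90.5 90.6 90.7]
```

```bash
python3 -m handwheel '[[[0,0,-0.6,0,0,0,0],[0,0,-0.2,-0.3,0,0,0],[0,0,0,-1,0,0,0],[0,0,0,-1,0,0,0],[0,0,0,-1,0,0,0],[0,0,0,-0.4,0,0,0],[0,0,0,0,0,0,0],[0,0,0,0,0,0,0],[0,0,0,0,0,0,0]]]';python3 -c "
from h import *
loc()
n='side'; P,C,U=cloud(n,*vision.get_image(n),(235,150,310,260)); L=(P-O)@M*1000
k=(C.max(1)<50)&(abs(L[:,0])<10)&(L[:,1]>40)&(L[:,2]>85)&(L[:,2]<150)
for a in range(85,150,10):
    j=k&(L[:,2]>a)&(L[:,2]<a+10)
    if j.any(): print(n,a,j.sum(),'y',np.percentile(L[j][:,1],[10,50,90]).round(1))
n='top'; P,C,U=cloud(n,*vision.get_image(n),(190,150,310,260)); L=(P-O)@M*1000
m=(abs(L[:,0]+21)<8)&(abs(L[:,1]+29)<8)&(L[:,2]>33)&(L[:,2]<75); print('pin',m.sum(),L[m].mean(0).round(1),np.sort(L[m][:,2])[-6:].round(1))
ca=(C[:,0].astype(int)-C[:,2]>25)&(L[:,2]>5)&(abs(L[:,0])<45)&(L[:,1]<0); print('cast',ca.sum(),np.percentile(L[ca],[2,50,98],axis=0).round(1).tolist())
print(abs(arm.state()['qd']).max()); arm.sign_off()"
```

```text
t: 32.83
tcp_pos: [0.3973, 0.0797, 0.2535]
tool_rot: [-3.139, -0.521, 0.313]
force: [-0.3, -0.9, 0.4]
grip_width: -0.0002
t 32.83 tcp plate mm [ -1.  100.5 187.1] tcp [0.3973 0.0797 0.2535] q [-0.27 -0.83  2.43  0.31  1.12 -0.66] rotdiff RH [ 0.002 -0.002  0.001] F plate [-0.3 -0.7  0.6] w -0.0002
side 85 11 y [65.9 67.7 68.9]
side 95 15 y [64.6 68.6 69.6]
side 105 18 y [66.9 69.6 71. ]
side 115 16 y [66.9 69.8 71.8]
side 125 15 y [68.9 71.9 73.5]
side 135 20 y [68.3 71.1 73.6]
side 145 3 y [65.7 66.9 67.6]
pin 30 [-21.4 -27.4  57.5] [68.7 68.7 69.1 69.6 70.  70.2]
cast 410 [[-26.1, -67.3, 13.8], [3.4, -38.8, 29.2], [30.0, -12.5, 40.6]]
0.0022866900464449534
the job is handed in; nothing more can be done
```

The job is done and handed in at about 33 s. There is no verdict from the station, so everything below is from my own checks.

- **Clamp locked:** I swung the handle over and pressed it past dead centre. After release, depth readings put the grip's top face at about 38 mm above the plate. That matches the stated locked height of 32 mm plus half the grip's thickness. The spindle's force on the cast was not something I could measure.
- **Pin fitted:** I took the slim, ringed pin from the right-hand hole of the bur block. It went into the cast's hole with hardly any resistance, and its shoulder seated with about 17 N on the wrist, against the 60 N limit. Its top then stood about 68 mm above the plate, the expected height when fully home, and about 69 mm at the end, which is within measuring noise.
- **Clamp opened:** On the first try the handle slipped in the pads and stayed at an arm angle of about 1.24 rad. A nudge with shut fingers brought it nearly upright, at an arm angle of about 1.35–1.4 rad.
- **At hand-in:** The pin was still in place and the cast's outline had not shifted. The gripper was clear of everything, with no force on it and the arm still.

One reading disagreed: when gripped, the handle sat about 1.5 mm off its camera position. The gripper showed 6.5 mm on the pin's 10 mm grip, which I could not explain. Neither affected the fit.

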